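# Thread the dip probe through the stand's two guides and hold it in the basin

### The arm

A 7-joint arm with a two-finger parallel gripper is mounted at the origin on the work surface. World frame = base frame: x ahead of the robot, y to its left, z up, the work surface at z = 0. Lengths are in m, angles in rad, forces in N, time in s.
With the tool pointing down it reaches from about 0.425 to 1.025 m from the base axis. Payload 9.4 kg.
Tool frame: the origin (TCP) lies at the very end of the fingers, on their centre line; the grasp point (between the pads) lies 19 mm behind it (ctrl.grip_depth is the distance from the TCP to the grasp point, in m); z points along the fingers, y is the line along which they close (so a half turn about z gives the same grasp; the last joint's range is limited). The gripper opens to 93 mm and grips with 3 to 60 N. Pads are 15 mm wide; open, the fingers measure 128 mm over their backs; the gripper's body (75 mm by 188 mm) begins 65 mm behind the grasp point.
Start: joints at [1.087, 0.599, -0.003, 1.599, 0.002, 0.943, -0.08], TCP at [0.287, -0.666, 0.219] pointing down, gripper open.
Joint ranges: [-2.57, 2.57], [-0.35, 1.97], [-1.29, 1.29], [0.11, 2.56], [-1.05, 4.19], [0.11, 1.86], [-2.63, 2.63]. Speed limits (rad/s): [2.22, 2.22, 3.01, 3.01, 3.14, 3.14, 3.14].

### API

Orientations are given as a rotation vector (axis times angle).
In Python, from rig import ctrl gives the robot as it stands. The module is installed in compiled form; this text tells all that it offers. Calls block until the motion is done:
- ctrl.goto(position, orientation): joint-space move of the TCP to a pose.
- ctrl.line_to(position, attitude=None, vel=0.15, stop_force=None): straight line of the TCP; attitude=None keeps the orientation; vel is the mean speed in m/s. With stop_force (N) it stops when the force on the tool has changed by that much, and returns True; else False.
- ctrl.move_j(angles): joint-space move.
- ctrl.gripper_to(opening, grip_force=None): finger opening in m; grip_force is the grip in N (None keeps the last); returns when the fingers have stopped.
- ctrl.hold(seconds).
- ctrl.solve_ik(position, orientation): joint angles nearest the present ones, or None.
- ctrl.state(): the state.
- ctrl.snapshot(name): name is "scene" or "top"; returns a dict with "img" (400x640x3 uint8, red, green, blue), "intrinsics" (3x3 intrinsics, pixels), "k1" (the pictures are not rectified: a ray, as slopes to the right and down, at radius r is drawn at 1 + k1 r^2 times it, then the intrinsics apply), "rvec" (rotation vector, rad) and "tvec" (3), from world to camera coordinates, as OpenCV has them. Camera axes: x right, y down, z forward; pixel columns grow to the right and rows downward; lengths in m; the calibration is good to about 2 mm. A picture is of the moment at which its call begins. There is no depth.
A pose or a line that the arm cannot do raises ctrl.MotionError and nothing moves.
- ctrl.hand_in(): hands the job in; it is judged then, once.
The state is a dict: "clock": time; "qpos": joint angles; "qd": joint speeds; "tau": joint torques, N m; "tcp_pos": TCP position; "ee_rot": TCP orientation; "contact_force": force on the tool from outside, world axes, zero at the start; "wrist_torque": the same for the moment, N m; "grip_width": finger opening in m; "finger_force": force on a finger pad.
Only numpy, scipy, OpenCV 4.12 (cv2) and the standard library are available. Lean on these libraries where they do the work, as an engineer would, in place of code of your own. Each camera call takes 0.05 s, during which the arm holds its last target. There are 200 camera calls.

### The job

Take the dip probe (the tool with the straight round handle) out of the wooden block, thread it from above down through the upper and then the lower guide of the small stand, and hold it there by its handle, with its tip inside the white basin below but clear of the basin's bottom. Finish while still holding the probe: do not let go of it or let anything else carry it. Leave the other tools, the basin and everything else on the bench where they stand.

Things in the scene. Friction and masses are not known exactly. Their poses are not given: they have to be found in the camera images.
- probe: dip probe standing upright in one of the block's three holes: plain steel rod 8 mm in diameter and 128 mm long below a straight black cylindrical handle 18 mm in diameter and 40 mm long (168 mm in all, about 80 g). Origin at the centre of the rod's lower end, z along the rod towards the handle. The handle spans 128 to 168 mm above the origin.
- probe_tip (a point): centre of the lower end of the probe's rod (same point as the probe's origin)
- rack: wooden block 60 x 190 x 55 mm (x, y, z), fixed. Origin at the centre of its underside. Three upright blind holes 11 mm wide and 45 mm deep (floor 10 mm above the table) at y = -60, 0, +60 mm on its centre line; each holds one tool, in any order.
- stand: low guide stand, fixed: dark steel base plate 170 x 130 x 8 mm (x from -55 to +115 mm), a steel column 12 mm thick and 138 mm high at x = +92 mm, and two arms that each carry a brass guide ring. Origin on the table, on the common vertical axis of both rings.
- upper_guide (a point): centre of the upper ring's mouth, 129 mm above the table. Each ring: 16 mm high (it reaches 16 mm below this point), outside 31 mm at the mouth narrowing to 23 mm, bore 13 mm, flaring over the top 6 mm to 21 mm at the mouth.
- lower_guide (a point): centre of the lower ring's mouth, 71 mm above the table, straight below the upper one; same ring.
- basin: loose white porcelain basin on the stand's base plate under the rings, up to about 8 mm off their axis: 80 mm across the rim, 30 mm high, its rim 38 mm above the table. Origin at the centre of its underside.
- basin_in (a point): centre of the basin's inner floor (about 13 mm above the table); the wall curves up from it to the rim
- stirrer: another tool in the block: steel rod 8 mm in diameter with a black ball handle 26 mm across, 126 mm in all; leave it. Origin at the rod's lower end.
- scoop: another tool in the block: steel rod 8 mm in diameter with a flat black handle 7 x 26 x 32 mm, 128 mm in all; leave it. Origin at the rod's lower end.
- amber: brown bottle with black cap, 42 mm wide, 80 mm high, bystander. Origin under its centre.
- washer: white squeeze bottle with pointed yellow cap, 48 mm wide, 138 mm high, bystander. Origin under its centre.
- jar_a: clear jar with yellow lid, 52 mm wide, 48 mm high, bystander. Origin under its centre.
- jar_b: clear jar with blue lid, 40 mm wide, 52 mm high, bystander. Origin under its centre.
- pen: red marker lying on the table, 140 x 10 x 13 mm, bystander. Origin under its centre, x along it.

How it is judged:
By the outcome, as a careful person would: the job done as asked, in the order asked, and still so for the second after the job is handed in, while the arm keeps its last pose, push and grip.
It also fails if it takes over 51 s, if anything falls off the work surface, if the arm or the gripper's body presses on something with over 40 N, if the wrist force passes 120 N, or if a joint passes its speed limit or range.

## Working session

There is one attempt and no reset: what is moved stays moved. The work goes in short steps, each a Python script; the robot and the scene stay as the last script left them, time stands still between calls to the robot, and variables do not carry over. Pictures are saved under pics/ and viewed, at most 10 in all, crops included, and the job is handed in when it is done.

```bash
mkdir -p pics
cat > h.py <<'E'
import numpy as np, cv2
from rig import ctrl
def snap(n):
    s=ctrl.snapshot(n); s['R']=cv2.Rodrigues(np.array(s['rvec'],float))[0]; s['t']=np.array(s['tvec'],float).ravel(); s['K']=np.array(s['intrinsics'],float); return s
def save(s,f,box=None,k=1):
    im=s['img'][:,:,::-1]
    if box: im=im[box[1]:box[3],box[0]:box[2]]
    cv2.imwrite('pics/'+f,cv2.resize(im,None,fx=k,fy=k,interpolation=cv2.INTER_CUBIC) if k!=1 else im)
def ray(s,u,v):
    d=np.array([s['k1'],0,0,0],float)
    p=cv2.undistortPoints(np.array([[[u,v]]],float),s['K'],d)[0,0]
    return -s['R'].T@s['t'], s['R'].T@np.array([p[0],p[1],1])
def plane(s,u,v,z):
    c,d=ray(s,u,v); return c+d*(z-c[2])/d[2]
def proj(s,P):
    return cv2.projectPoints(np.array(P,float).reshape(-1,3),np.array(s['rvec'],float),s['t'],s['K'],np.array([s['k1'],0,0,0],float))[0][:,0]
E
python3 - <<'E'
from h import *
for n in('scene','top'):
    s=snap(n); save(s,n+'0.png'); print(n,-s['R'].T@s['t'],s['R'][2],s['K'][0,0],s['k1'])
print(ctrl.state()['clock'],ctrl.state()['ee_rot'])
E
```

```text
scene [ 1.20304218 -0.47983781  0.61134578] [-0.69322624  0.47740383 -0.53992867] 411.2218563190346 -0.015707538973390018
top [ 0.4560684  -0.0038132   1.01442229] [ 0.10840483 -0.01082839 -0.99404786] 388.88505176553247 0.005580755305543753
0.1 [-3.07545642e+00 -6.34469110e-01  6.24251098e-04]
```

View pics/scene0.png

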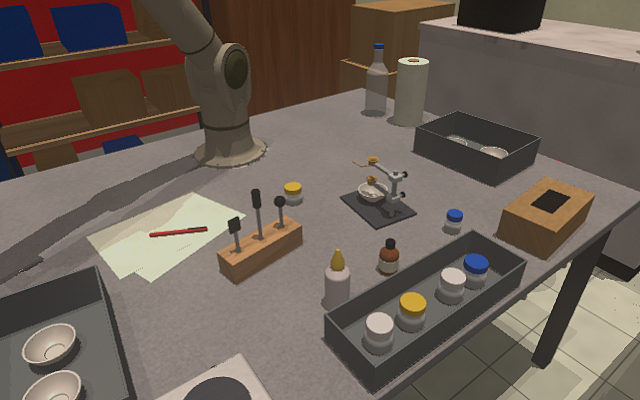

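View pics/top0.png

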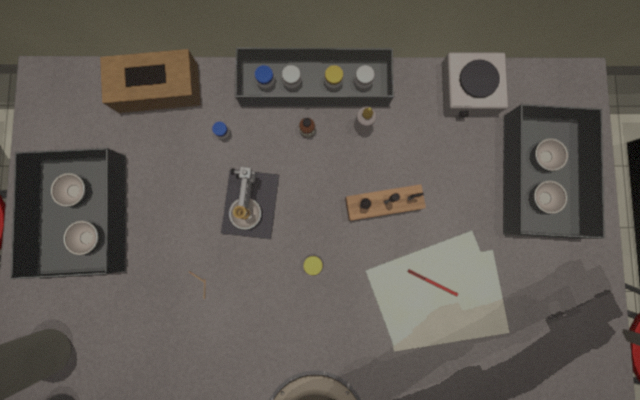

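The scene view shows scoop (234,225), probe (256,198, middle, tall cylinder) and stirrer (280,200) in the block, and the stand near (375,185). In the top view the block is at (386,203) and the rings are near (240,210). I'll zoom in on both.

Run:
```python
from h import *
a=snap('scene');b=snap('top')
def c(s,x,y,w=100,h=74): return cv2.resize(s['img'][y:y+h,x:x+w,::-1],(400,296),interpolation=cv2.INTER_CUBIC)
im=np.vstack([np.hstack([c(a,215,183,100,100*74//100),c(a,330,150)]),np.hstack([c(b,338,165),c(b,205,165)])])
cv2.imwrite('pics/comp.png',im)
```

```text
(no output)
```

View pics/comp.png

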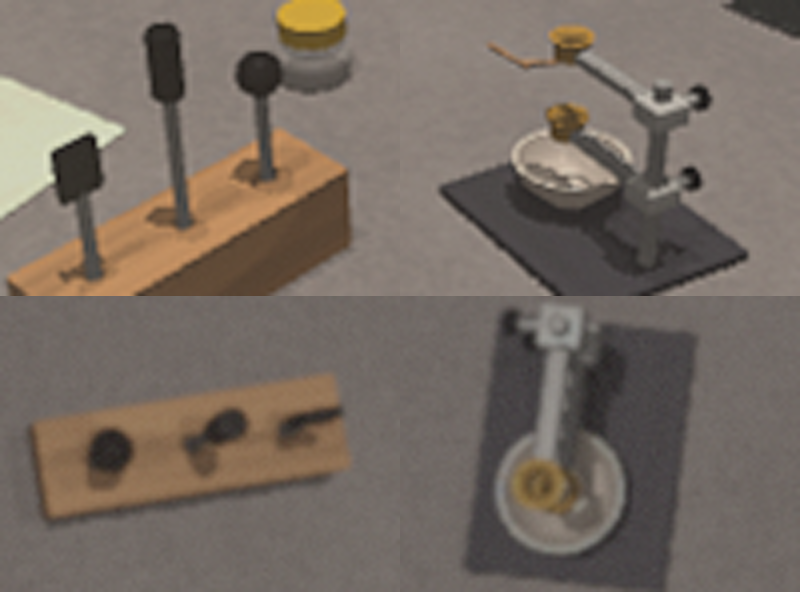

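The composite shows the probe handle top in scene at ~(255.7,190) and in top at ~(396,196). The upper ring mouth is at (373,159) in scene and (240,212) in top. The arm is at +x from the ring column. Now I'll measure by masks.

Run:
```python
from h import *
a=snap('scene');b=snap('top')
def tri(pa,pb):
    c1,d1=ray(a,*pa);c2,d2=ray(b,*pb);d1/=np.linalg.norm(d1);d2/=np.linalg.norm(d2)
    t=np.linalg.lstsq(np.stack([d1,-d2],1),c2-c1,rcond=None)[0]
    p,q=c1+t[0]*d1,c2+t[1]*d2; return (p+q)/2,np.linalg.norm(p-q)
# masks
def mask(s,box,f):
    x0,y0,x1,y1=box; im=s['img'][y0:y1,x0:x1]; hsv=cv2.cvtColor(im,cv2.COLOR_RGB2HSV)
    m=f(hsv).astype(np.uint8); n,l,st,ce=cv2.connectedComponentsWithStats(m)
    return [(st[i][:4]+[x0,y0,0,0],st[i][4],ce[i]+[x0,y0]) for i in range(1,n) if st[i][4]>8]
dark=lambda h:(h[...,2]<60)
brass=lambda h:(h[...,0]>14)&(h[...,0]<30)&(h[...,1]>130)&(h[...,2]>80)
for nm,s,box,f in [('hand a',a,(245,183,268,215),dark),('hand b',b,(380,185,402,210),dark),('ring a',a,(360,150,385,190),brass),('ring b',b,(228,195,255,225),brass)]:
    print(nm); [print(' ',r[0],r[1],r[2].round(1)) for r in mask(s,box,f)]
print('ring tri',tri((373,159.3),(240,212.2)), plane(a,373,159.3,.129),plane(b,240,212.2,.129))
print('lower', plane(a,371.5,178.5,.071))
print('handle top', plane(a,255.7,190.2,.178),plane(b,396,196.4,.178),tri((255.7,190.2),(396,196.4)))
print('rod@block', plane(a,260.7,239,.055),plane(b,386,202,.055))
# base plate corners in top & rack corners
for n,p,z in [('plateTL',(230,173.5),.008),('plateTR',(279,175),.008),('plateBL',(222,235),.008),('plateBR',(271.5,239.5),.008),
 ('col',(244.5,173),.138),('rkTL',(346.5,197),.055),('rkTR',(421.5,185),.055),('rkBL',(349.5,220.5),.055),('rkBR',(425,207),.055)]: print(n,plane(b,*p,z)[:2].round(4))
print('basin top',plane(b,245,213.5,.038))
print('pens etc washer',plane(b,366,113,.138))
```

```text
hand a
  [251 189  10  20] 144 [255.8 198.4]
hand b
  [389 194  10   7] 45 [393.6 197.4]
ring a
  [368 157  10   5] 44 [372.7 158.9]
  [367 176  10   6] 31 [371.  178.5]
ring b
ring tri (array([0.51538463, 0.1713297 , 0.12443557]), np.float64(0.003948501624188252)) [0.52248295 0.16724158 0.129     ] [0.51387327 0.16883569 0.129     ]
lower [0.51951773 0.16883787 0.071     ]
handle top [ 0.548568   -0.17669255  0.178     ] [ 0.54453757 -0.17735099  0.178     ] (array([ 0.54530217, -0.17655604,  0.17640528]), np.float64(0.0025258524706856587))
rod@block [ 0.5504675  -0.17930144  0.055     ] [ 0.54359448 -0.17769086  0.055     ]
plateTL [0.623  0.2205]
plateTR [0.619  0.0927]
plateBL [0.4632 0.2373]
plateBR [0.4515 0.1103]
col [0.6026 0.1587]
rkTL [ 0.5561 -0.0797]
rkTR [ 0.5861 -0.2673]
rkBL [ 0.4979 -0.0866]
rkBR [ 0.5311 -0.2743]
basin top [0.51653441 0.17400944 0.038     ]
pens etc washer [ 0.7436346  -0.12029662  0.138     ]
```

```bash
cat >> h.py <<'E'
def down(yaw):  # tool pointing down, closing line at yaw (rad)
    f=(yaw+np.pi/2)/2; return np.pi*np.array([np.cos(f),np.sin(f),0])
O=down(np.deg2rad(9)); P=np.array([.5455,-.177])
E
python3 - <<'E'
from h import *
print(ctrl.solve_ik([.5455,-.177,.141],O),ctrl.solve_ik([.516,.168,.29],O))
ctrl.gripper_to(.06,40)
ctrl.goto([*P,.25],O)
a=snap('scene');b=snap('top')
st=ctrl.state();print(st['clock'],st['tcp_pos'],st['qpos'])
im=[cv2.resize(a['img'][130:280,200:350,::-1],(400,400)),cv2.resize(b['img'][130:280,310:460,::-1],(400,400))]
cv2.imwrite('pics/pre.png',np.hstack(im))
E
```

```text
[ 0.46073625  0.54003751 -0.35389155  2.00636067  0.30093981  0.64491308
  0.06783219] [ 0.07482905  0.36441836 -0.66277942  1.90502316  0.27062508  0.96197633
 -0.5555695 ]
3.1333 [ 0.5452793  -0.17819634  0.24977888] [ 0.5291929   0.41234423 -0.43310841  1.89858219  0.22073843  0.87750367
  0.1408939 ]
```

View pics/pre.png

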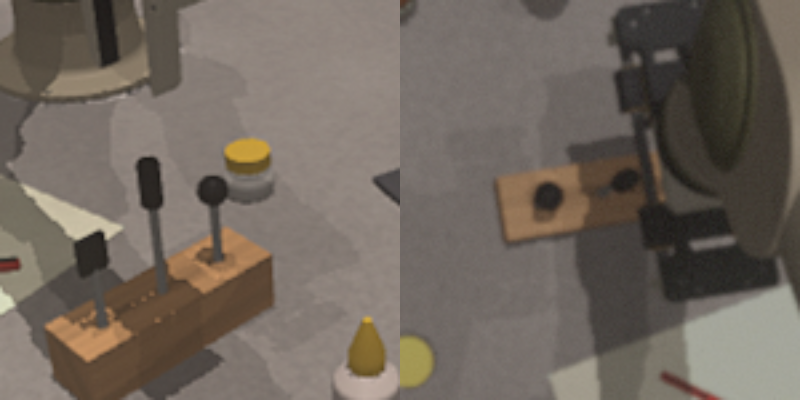

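The fingers show at the upper left of the scene crop, around scene pixel (262,165). I'll check the tool alignment against the projected TCP.

Run:
```python
from h import *
a=snap('scene');st=ctrl.state();p=np.array(st['tcp_pos']);print(p)
R=cv2.Rodrigues(np.array(st['ee_rot']))[0]
print(proj(a,[p,p+.03*R[:,1],p-.03*R[:,1],[.545,-.177,.178],[.545,-.177,.138],[.545,-.177,.055]]).round(1))
save(a,'al.png',(190,90,340,230),4)
```

```text
[ 0.54532812 -0.17799338  0.24982431]
[[250.6 158.1]
 [260.1 163.1]
 [241.5 153.3]
 [254.7 189.5]
 [256.7 205.9]
 [260.4 237.4]]
```

View pics/al.png

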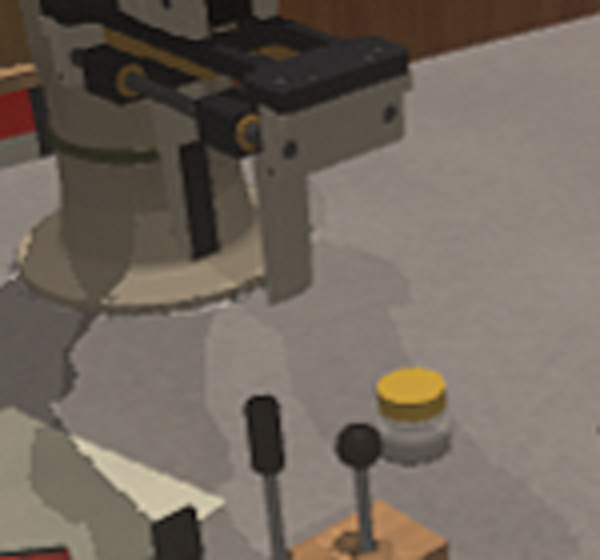

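Fingertips match the projection and straddle the handle line, so I'll descend, grip and lift.

Run:
```python
from h import *
print(ctrl.line_to([.5462,-.177,.142],vel=.08,stop_force=8))
ctrl.gripper_to(0,40)
st=ctrl.state();print(st['clock'],st['tcp_pos'],st['grip_width'],st['finger_force'],st['contact_force'])
if .014<st['grip_width']<.022:
    print(ctrl.line_to([.5462,-.177,.29],vel=.08,stop_force=15))
    ctrl.line_to([.516,.168,.29],vel=.12)
ctrl.hold(.5)
a=snap('scene');b=snap('top');st=ctrl.state();print(st['clock'],st['tcp_pos'],st['grip_width'],st['contact_force'])
p=np.array(st['tcp_pos']);print(proj(a,[p,p-[0,0,.131],[.516,.168,.129]]).round(1),proj(b,[p,p-[0,0,.131],[.516,.168,.129]]).round(1))
im=[cv2.resize(a['img'][110:220,310:420,::-1],(400,400),interpolation=2),cv2.resize(b['img'][145:255,190:300,::-1],(400,400),interpolation=2)]
cv2.imwrite('pics/ins.png',np.hstack(im))
```

```text
False
5.4333 [ 0.54617323 -0.1770079   0.14200778] 0.017358981330959446 39.999666810035706 [-0.57270734  0.34989185  0.05311986]
False
11.0667 [0.51600422 0.16801993 0.28999565] 0.0175846911578131 [ 1.44242826 -0.21580645 -0.89680115]
[[375.1  96.7]
 [372.1 147.6]
 [371.5 158.3]] [[223.7 205.4]
 [237.7 210.3]
 [240.4 211.3]]
```

View pics/ins.png

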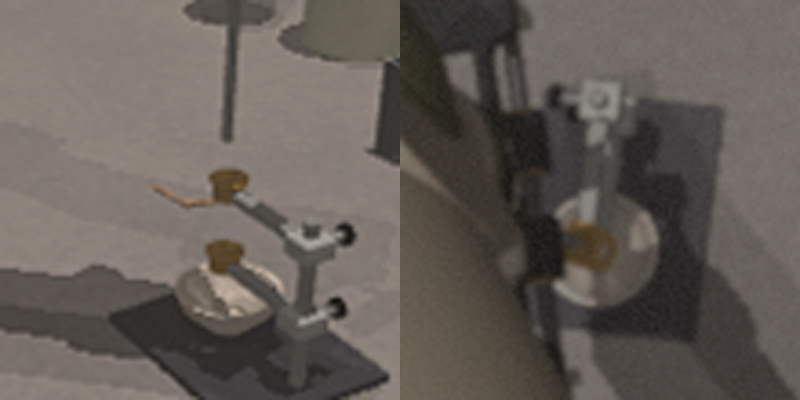

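Tip at scene (372.7,149), ring mouth at (373,158.7); in top the tip is partly visible near (237.7,210.5). I'll go lower and zoom for a relative correction.

Run:
```python
from h import *
b=snap('top');a=snap('scene')
w=plane(b,200,283,0);print('wire if on table',w,proj(a,[w,plane(b,200,283,.129),plane(b,200,283,.1)]))
ctrl.line_to([.516,.168,.270],vel=.05,stop_force=5)
ctrl.hold(.3)
a=snap('scene');b=snap('top');st=ctrl.state();p=np.array(st['tcp_pos']);print(st['clock'],p)
T=p-[0,0,.131];P0=np.array([.516,.168,.129])
for s in(a,b):
    print(proj(s,[T,P0]).round(1)); print((proj(s,[P0+[.01,0,0],P0+[0,.01,0],P0+[0,0,.01]])-proj(s,P0)).round(2))
im=[cv2.resize(a['img'][125:175,348:398,::-1],(400,400),interpolation=2),cv2.resize(b['img'][187:237,215:265,::-1],(400,400),interpolation=2)]
im=np.clip(np.hstack(im).astype(float)*1.5,0,255);cv2.imwrite('pics/ins2.png',im)
```

```text
wire if on table [0.34163485 0.29200614 0.        ] [[361.77314626 163.74110805]
 [356.93289656 130.071333  ]
 [358.08914119 138.10748844]]
12.1167 [0.51606156 0.16801084 0.27015499]
[[371.7 154.7]
 [371.5 158.3]]
[[ 2.66  1.44]
 [ 2.94 -1.09]
 [ 0.2  -3.53]]
[[239.5 210.9]
 [240.4 211.3]]
[[ 0.09 -4.38]
 [-4.41  0.01]
 [-0.86 -0.3 ]][ WARN:0@2.509] global loadsave.cpp:1063 imwrite_ Unsupported depth image for selected encoder is fallbacked to CV_8U.
```

View pics/ins2.png

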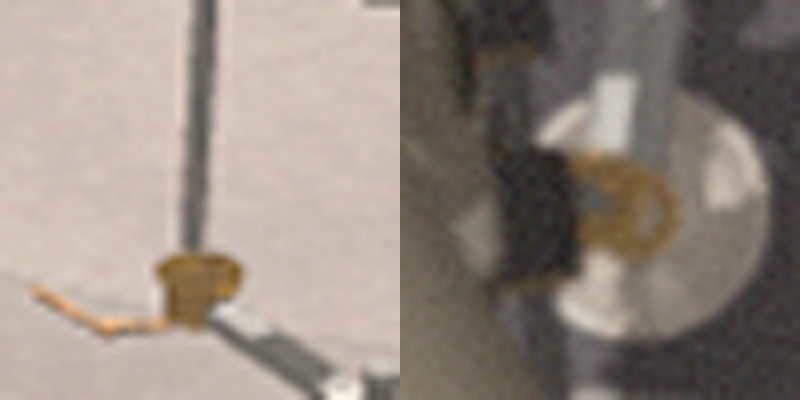

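The bare wire matches a table mark, so it isn't attached to the stand. In the scene view the tip (372,156.3) is ~1 px left of the ring centre (373,158.9). In top it is at (239.9,211.5) against an expected (239.1,211.9). The correction is about (-0.5,+2.5) mm, well within the funnel, so I'll insert slowly.

Run:
```python
from h import *
def f(): return np.round(ctrl.state()['contact_force'],2), round(ctrl.state()['clock'],2)
x,y=.5155,.1703
ctrl.line_to([x,y,.270],vel=.03); print(f())
for z in (.245,.225,.205,.185,.170,.157):
    r=ctrl.line_to([x,y,z],vel=.03,stop_force=6); print(z,r,*f(),np.round(ctrl.state()['wrist_torque'],2))
    if r: break
a=snap('scene');b=snap('top');print(ctrl.state()['tcp_pos'],ctrl.state()['grip_width'])
im=[cv2.resize(a['img'][130:210,335:415,::-1],(400,400),interpolation=2),cv2.resize(b['img'][187:237,215:265,::-1],(400,400),interpolation=2)]
cv2.imwrite('pics/ins3.png',np.clip(np.hstack(im)*1.5,0,255).astype(np.uint8))
```

```text
(array([ 0.42,  0.  , -0.25]), 12.37)
0.245 False [ 0.33 -0.27 -1.33] 13.35 [ 0.03 -0.09  0.01]
0.225 False [-0.5  -0.12 -0.98] 14.17 [-0.04 -0.11 -0.02]
0.205 False [ 0.09 -0.48  0.29] 14.98 [-0.04 -0.09 -0.03]
0.185 False [ 0.17 -0.16 -0.25] 15.8 [ 0.01 -0.13  0.03]
0.17 False [ 0.11 -0.87 -0.61] 16.45 [-0.09 -0.09 -0.01]
0.157 False [0.27 0.19 0.51] 17.03 [-0.02 -0.06  0.06]
[0.51557119 0.17038983 0.15707428] 0.017239724178365598
```

View pics/ins3.png

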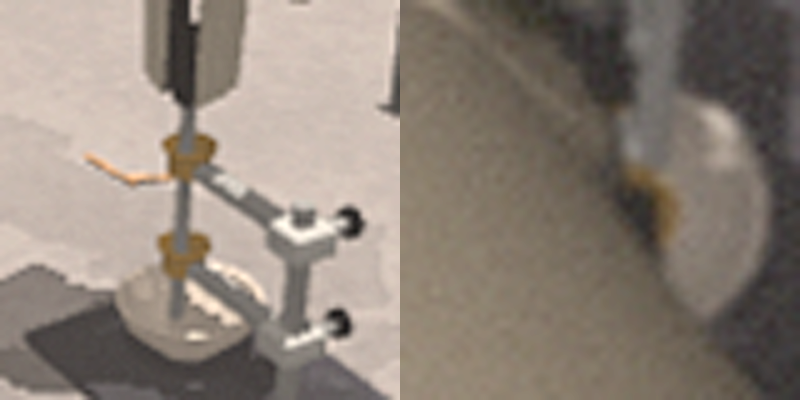

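The scene view shows the rod passing through the upper ring (372,161), then the lower ring (372,180), with its tip at about (370,193) inside the basin. No contact force registered, and the tip is about 25 mm above the table. Handing in.

Run:
```python
from h import *
a=snap('scene');print(proj(a,[[.5155,.1695,z] for z in(.02,.025,.03,.035)]).round(1))
ctrl.hold(.3);print(ctrl.state()['contact_force'],ctrl.state()['finger_force']);print(ctrl.hand_in())
```

```text
[[369.7 194.3]
 [369.8 192.7]
 [369.9 191.1]
 [370.  189.5]]
[-0.45685233  0.06554415 -0.59242341] 39.99946475028992
the job is handed in; nothing more can be done
None
```

Handed in at about 17 s of the 51 s limit: the probe is through both guides and still held by its handle, with its tip inside the basin, about 10 mm above the inner floor (estimated from the camera view and tool position); the verdict was not shown.

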